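Raise a vial rack to the level camera with a cam lever and hold it

ROBOT

A 6-joint arm with a two-finger parallel gripper is mounted at the origin on the work surface. World frame = base frame: x ahead of the robot, y to its left, z up, the work surface at z = 0. Lengths are in m, angles in degrees, forces in N, time in s.
With the tool pointing down it reaches from about 0.35 to 0.95 m from the base axis. Payload 17.4 kg.
Tool frame: the origin (TCP) lies at the very end of the fingers, on their centre line; the grasp point (between the pads) lies r.grip_point_offset behind it (r.grip_point_offset is the distance from the TCP to the grasp point, in m); z points along the fingers, y is the direction in which the jaws open and shut (so a half turn about z gives the same grasp; the last joint's range is limited). The gripper opens to 93 mm and grips with 3 to 60 N. Pads are 15 mm wide; open, the fingers measure 128 mm over their backs; the gripper's body (75 mm by 188 mm) begins 65 mm behind the grasp point.
Start: joints at [-72.181, 6.646, 82.598, -0, 90.757, -2.166], TCP at [0.231, -0.634, 0.219] pointing down, gripper open.
Joint ranges: [-162.19, 162.19], [-47.58, 125.68], [4.15, 143.07], [-65.23, 245.23], [0.69, 171.88], [-170.13, 170.13]. Speed limits (degrees/s): [108.29, 108.29, 127.2, 180, 180, 180].

INTERFACE

Orientations are given as [roll, pitch, yaw] about the fixed x, y, z axes, in that order (R = Rz(yaw) Ry(pitch) Rx(roll)).
In Python, from station import r gives the robot as it stands.
- The arm moves only by the tool move_arm, never from a script. Its arguments are lists of equal length, an entry for each row: "gripper": the opening, from -1 (shut) to 1 (fully open), so that 0 is half open; "offset": the shift along the tool's x, y, z in m, a list of three; "rot": the turn, a rotation vector about the tool's x, y, z in degrees, a list of three. A call has 1 to 8 rows; each row shifts and turns the commanded pose from where the row before left it, along the tool's axes as they then stand; what a row does not reach is not made up. A row lasts 1/12 s, in which the tool goes at most 41.7 mm and 7.16 degrees, less where a joint would pass 70% of its speed; a pose out of reach is approached as far as the arm can. A call with a gripper value outside its range is refused whole. The fingers move at their own pace and stop on an object; "force" is the grip in N (left out, the last holds). Time passes only in rows, so rows that do not move let the fingers close. It gives the time, the measured TCP pose, the force and the opening at its end, in the units of the state.
- r.observe(): the state, without advancing time (a new reading comes with each control period).
- r.grab_frame(name): name is "scene" or "side" or "wrist"; returns (picture, depth): 480x640x3 uint8, red, green, blue; 480x640 float32, m along the optical axis (not along the pixel's ray), 0 where there is no reading.
- r.camera_params(name): a dict with "vfov" (degrees; the focal length in pixels is half the picture's height over the tangent of half this angle, whatever the lens; pixels are square), "cx", "cy" (the principal point, pixels), "xyz" and "rotation" of the camera in the world. Camera axes: x right, y down, z forward; pixel columns grow to the right and rows downward; lengths in m; the calibration is good to about 2 mm. A picture is of the moment at which its call begins: read the wrist's pose just before it. camera_params takes no time and is no camera call; for the wrist camera it gives the pose at the moment of the call.
- r.hand_in(): hands the job in, once; it reports no verdict.
The state is a dict: "time_s": time; "joint_pos": joint angles; "qd": joint speeds; "joint_torque": joint torques, N m; "ee_pos": TCP position; "tool_rot": TCP orientation; "ft_force": force on the tool from outside, world axes, zero at the start; "torque": the same for the moment, N m; "grip_width": opening from 0.0 (shut) to 1.0 (fully open).
Only numpy, scipy, OpenCV 4.12 (cv2) and the standard library are available. Lean on these libraries where they do the work, as an engineer would, in place of code of your own. Each camera call takes 0.05 s, during which the arm holds its last target.

TASK

On the vial reading station, slide the carriage with the red vial rack all the way against the stop at the lever end, then swing the red-gripped cam lever up until it stands straight upright, where the cam lifts the rack highest, and keep holding it there: the lever springs back if let go, so finish while still holding it upright. Start the lever only once the carriage is at the stop, move the rack only by carriage and lever, and leave the other things on the bench where they are.

Things in the scene. Friction and masses are not known exactly. Their poses are not given: they have to be found in the camera images.
- station: Fixed reading station at a varying place and yaw: white base 170 x 330 x 15 mm, two steel rails along its y, a grey end block (the stop, yellow pads, 100 mm high) at its -y end, a white camera box 75 x 120 x 125 mm on its +x side. Origin on the bench surface; x points away from the robot, across the rails; y along the rails, away from the stop and the lever.
- carriage (a joint): Position of the aluminium forked carriage on the rails (m): 0 at the far +y end of the station, 0.15 hard against the stop; it grows as the carriage moves along the station's -y axis. Starts somewhere from 0 to 0.07, slides with about 1.5 N of friction and stays where it is left.
- carriage_knob (a point): Upright black knob on the robot's side (-x) of the carriage, to slide it by: 16 mm diameter, free from 93 to 151 mm above the bench. This point is on its axis, 129 mm above the bench, 80 mm to -x and 35 mm to +y of the carriage's centre; the rack's side is 39 mm from the axis. Axes as the station's.
- rack: Red rack 82 (x) x 122 (y) x 32 mm with 24 red-capped vials (58 mm high with caps), about 0.25 kg. It rests in the carriage, underside 93 mm above the bench, rides with it and can only rise on guide pins. With the carriage on the stop and the lever upright a lifter plate carries it at about 104 mm, clear of the carriage. Origin: centre of its underside.
- lift_axis (a point): Point of the station above the cam and lifter plate, 93 mm above the bench: where the centre of the rack's underside is when the carriage is against the stop. In the station frame at (0, -59, 93) mm.
- cam_lever (a joint): Angle of the cam lever (rad): 0 at rest, leaning 1.2 rad from upright towards the robot (station -x); grows as it swings up and away from the robot; 1.2 is upright, the top of the cam (highest lift); beyond it the rack sinks again; end stop 1.75. A spring returns it to 0 from everywhere: about 2.5 N at the grip at 0, 5 N upright.
- lever_grip (a point): Red grip bar of the cam lever, 16 mm diameter, 78 mm long, level along station y, sticking out sideways (-y) from the lever's 12 mm steel arm, so fingers can straddle it from above (to -x and +x). This point is on its axis near its middle, 42 mm from the arm. Arc radius 120 mm about the pivot: at rest 93 mm above the bench, 112 mm to -x of the pivot; upright 170 mm, over the pivot.
- lever_pivot (a point): Point on the lever's hinge axis (a level line along the station's y axis, 50 mm above the bench), in the plane in which the point lever_grip moves: at (0, -212, 50) mm in the station frame.
- media_bottle: Bystander: clear bottle with white cap and orange label, 66 mm diameter, 170 mm tall, standing at the outer side of the lever, 120 mm or more from its grip. Origin under its centre.
- small_jar: Bystander: small white jar, 48 mm diameter, 50 mm tall, standing in front of the station. Origin under its centre.
- dish_stack: Bystander: three stacked clear round dishes, 90 mm diameter, 45 mm high. Origin under its centre.
- spare_rack: Bystander: another red rack of red-capped vials like the first, standing on the bench to the right. Origin under its centre.
- tip_box: Bystander: blue box 85 x 120 x 60 mm. Origin under its centre.

How it is judged:
By the outcome, as a careful person would: the job done as asked, in the order asked, and still so for the second after the job is handed in, while the arm keeps its last pose, push and grip.
It also fails if it takes over 51 s, if anything falls off the work surface, if the arm or the gripper's body presses on something with over 40 N, if the wrist force passes 120 N, or if a joint passes its speed limit or range.

## Working session

There is one attempt and no reset: what is moved stays moved. The work goes in short steps, Python scripts to look and compute and a tool call to move; the robot and the scene stay as the last step left them, time stands still between calls to the robot, and variables do not carry over. Pictures are saved under pics/ and viewed, and the job is handed in when it is done.

Besides the shell and the picture viewer there is one more tool, called after "Request:" as name(argument=value, ...) on one line, values as JSON. move_arm: Moves the arm, as the interface text tells. Its arguments: {"type":"object","properties":{"gripper":{"type":"array"},"offset":{"type":"array"},"rot":{"type":"array"},"force":{"type":"number"}},"required":["gripper","offset","rot"]}

```bash
mkdir -p pics; ls
python3 - <<'E'
from station import r
import cv2
s=r.observe(); print({k:s[k] for k in ('time_s','ee_pos','tool_rot','ft_force','grip_width')}, r.grip_point_offset)
for n in ('scene','side'):
    p,d=r.grab_frame(n); cv2.imwrite(f'pics/{n}0.png',cv2.cvtColor(p,cv2.COLOR_RGB2BGR))
    import numpy as np; np.save(f'{n}0.npy',d)
    print(n,r.camera_params(n))
E
```

```text
pics
{'time_s': 0.0, 'ee_pos': array([ 0.23063494, -0.63416879,  0.21790827]), 'tool_rot': array([-1.79937011e+02, -2.60819888e-03,  1.99869660e+01]), 'ft_force': array([0.52545588, 0.12660944, 0.31602011]), 'grip_width': 1.0024030698683544} 0.0188
scene {'vfov': 57.02983071754851, 'cx': 315.83045791736737, 'cy': 241.09397126849152, 'xyz': array([ 1.07087728, -0.59826138,  0.83268635]), 'rotation': array([-132.65788415,   -1.20883034,   44.85820894])}
side {'vfov': 51.42402074098779, 'cx': 325.4840827335881, 'cy': 245.12095647820738, 'xyz': array([0.36359404, 1.24519357, 0.84676829]), 'rotation': array([-120.80811263,   -1.09864621, -172.43141841])}
```

View pics/scene0.png

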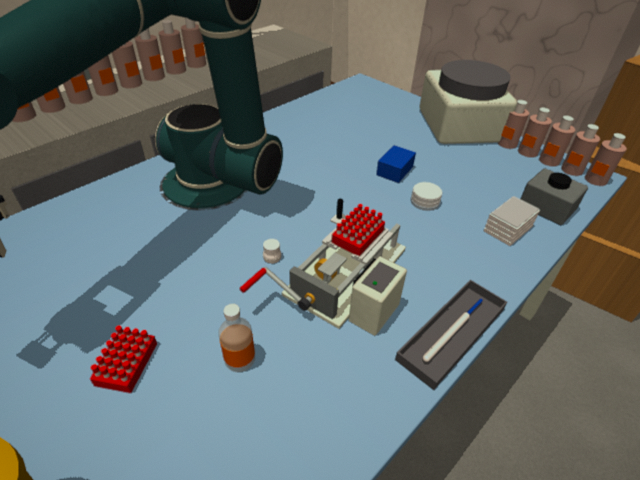

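View pics/side0.png

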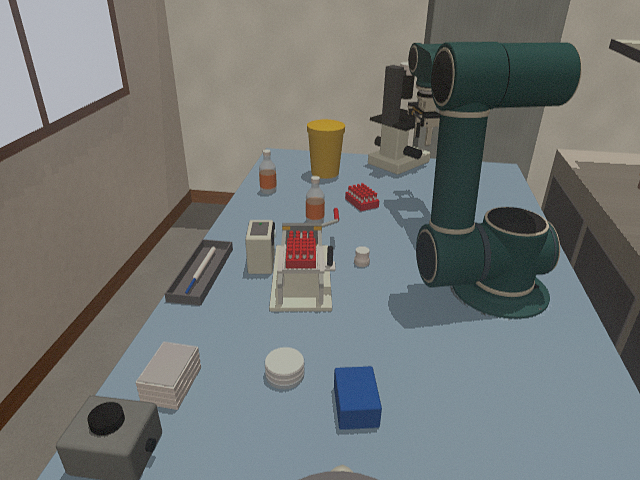

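The scene picture shows the knob near (340,207), the rack near (360,230), the red grip near (254,279), the end block near (315,290) and the pivot near (306,302). The bottle is at (237,335) and the jar at (272,250). Next I measure these with depth.

```bash
cat > h.py <<'E'
import numpy as np, cv2
from scipy.spatial.transform import Rotation as Ro
def cam(r,n):
    c=r.camera_params(n); f=240/np.tan(np.radians(c['vfov']/2))
    return c['xyz'],Ro.from_euler('xyz',c['rotation'],degrees=True).as_matrix(),f,c['cx'],c['cy']
def cloud(C,d):
    t,R,f,cx,cy=C; v,u=np.mgrid[:480,:640]
    P=np.stack([(u-cx)/f*d,(v-cy)/f*d,d],-1)
    return P@R.T+t
def ray(C,u,v,z):
    t,R,f,cx,cy=C; w=R@np.array([(u-cx)/f,(v-cy)/f,1]); return t+w*(z-t[2])/w[2]
def proj(C,p):
    t,R,f,cx,cy=C; q=R.T@(np.asarray(p)-t); return q[0]/q[2]*f+cx,q[1]/q[2]*f+cy
E
python3 - <<'E'
from station import r
from h import *
for n in ('scene','side'):
    C=cam(r,n); d=np.load(n+'0.npy'); P=cloud(C,d); im=cv2.imread(f'pics/{n}0.png')
    b,g,rr=[im[...,i].astype(int) for i in range(3)]
    red=(rr>110)&(g<50)&(b<50)
    k,L,st,ce=cv2.connectedComponentsWithStats(red.astype(np.uint8))
    for i in range(1,k):
        if st[i,4]>25:
            Q=P[(L==i)&(d>0)]
            print(n,st[i],ce[i].round(1),'med',np.median(Q,0).round(3),'lo',np.percentile(Q,3,axis=0).round(3),'hi',np.percentile(Q,97,axis=0).round(3))
    dark=(im.max(-1)<45)&(d>0)&(P[...,2]>0.06)&(P[...,2]<0.17)
    k,L,st,ce=cv2.connectedComponentsWithStats(dark.astype(np.uint8))
    for i in range(1,k):
        if st[i,4]>15:
            Q=P[L==i]; print(n,'dark',st[i],np.median(Q,0).round(3),Q.min(0).round(3),Q.max(0).round(3))
    for (x,y,w,h,nm) in ([(220,170,220,170,'z')] if n=='scene' else [(210,190,160,140,'z')]):
        cv2.imwrite(f'pics/{n}_crop.png',cv2.resize(im[y:y+h,x:x+w],None,fx=3.5,fy=3.5,interpolation=cv2.INTER_CUBIC))
E
```

```text
scene [502 127  12  12  97] [507.7 132.5] med [0.562 0.912 0.059] lo [0.546 0.907 0.043] hi [0.579 0.918 0.077]
scene [523 135  13  12 105] [528.8 140.7] med [0.641 0.912 0.061] lo [0.625 0.906 0.044] hi [0.659 0.919 0.077]
scene [545 143  14  13 116] [551.3 149.4] med [0.722 0.912 0.06 ] lo [0.704 0.906 0.043] hi [0.739 0.917 0.078]
scene [568 152  15  14 125] [574.8 158.7] med [0.801 0.912 0.061] lo [0.784 0.906 0.043] hi [0.818 0.918 0.077]
scene [592 162  17  14 133] [599.8 168.5] med [0.882 0.912 0.06 ] lo [0.864 0.907 0.043] hi [0.898 0.918 0.078]
scene [333 204  52  49 969] [358.4 227.2] med [0.587 0.053 0.142] lo [0.545 0.009 0.119] hi [0.62  0.118 0.151]
scene [240 268  26  24 165] [252.8 279.3] med [ 0.512 -0.213  0.099] lo [ 0.502 -0.249  0.095] hi [ 0.519 -0.177  0.103]
scene [  91  326   63   62 1452] [121.1 357. ] med [ 0.451 -0.511  0.051] lo [ 0.396 -0.566  0.029] hi [ 0.496 -0.452  0.06 ]
scene [222 348  24  19 279] [234.3 357.8] med [ 0.62  -0.353  0.055] lo [ 0.598 -0.362  0.03 ] hi [ 0.629 -0.337  0.077]
scene dark [ 158  144  111   50 2064] [ 0.082 -0.051  0.126]
[... 1485 characters left out ...]
.914  0.063] [ 0.287 -0.844  0.104]
side dark [272 223   3  11  22] [ 0.68  -0.041  0.122] [ 0.673 -0.066  0.112] [ 0.686 -0.006  0.126]
side dark [271 235   3  10  16] [0.671 0.007 0.11 ] [ 0.67  -0.004  0.094] [0.675 0.019 0.125]
side dark [416 243  19  37 255] [0.235 0.111 0.137] [0.213 0.032 0.063] [0.257 0.142 0.169]
side dark [327 247   4  18  24] [0.495 0.099 0.126] [0.49  0.09  0.096] [0.498 0.105 0.149]
side dark [331 248   2  15  18] [0.484 0.097 0.123] [0.484 0.093 0.105] [0.487 0.101 0.149]
side dark [536 268  17   6  22] [-0.095  0.043  0.096] [-0.109  0.032  0.088] [-0.073  0.047  0.115]
side dark [ 88 403  37  33 883] [0.825 0.688 0.109] [0.798 0.651 0.089] [0.861 0.712 0.114]
```

View pics/scene_crop.png

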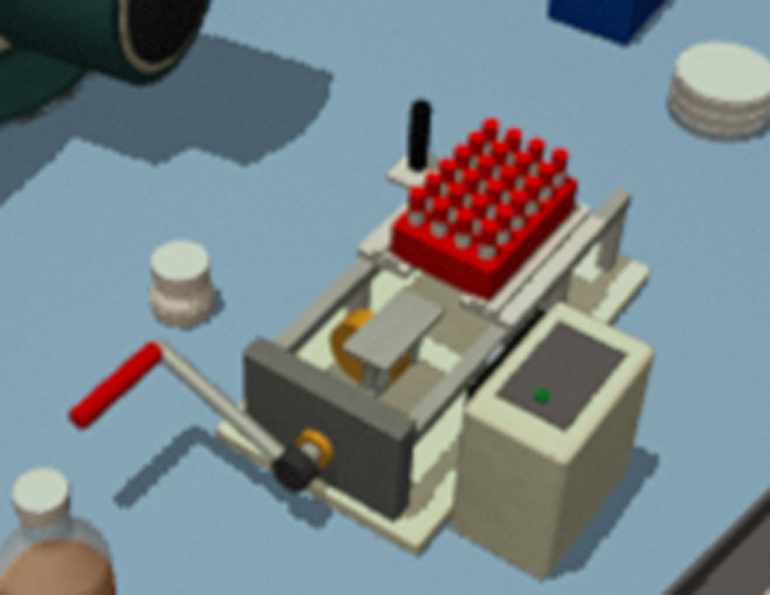

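View pics/side_crop.png

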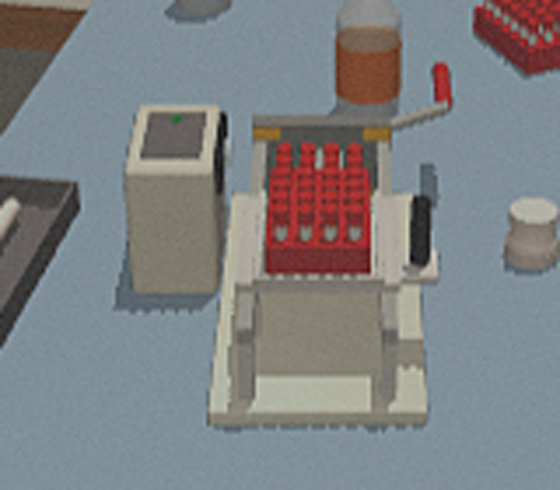

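The crops show the knob at the robot's side of the carriage, the grip free of obstacles, and the rails clear down to the stop. Next: the station's yaw and origin from the camera box top, the end block top and the grip axis.

Run:
```python
from station import r
from h import *
T=[]
for n in ('scene','side'):
    C=cam(r,n); d=np.load(n+'0.npy'); P=cloud(C,d); im=cv2.imread(f'pics/{n}0.png')
    ok=(d>0)&(P[...,0]>.4)&(P[...,0]<.85)&(P[...,1]>-.3)&(P[...,1]<.3)
    X=P[...,0];Y=P[...,1];Z=P[...,2]
    def rect(m,nm):
        m=cv2.morphologyEx(m.astype(np.uint8),cv2.MORPH_OPEN,np.ones((2,2)))
        k,L,st,ce=cv2.connectedComponentsWithStats(m)
        for i in range(1,k):
            if st[i,4]>40:
                q=P[L==i][:,:2].astype(np.float32)*1000; print(n,nm,st[i,4],cv2.minAreaRect(q), 'z',np.median(Z[L==i]).round(4))
    rect(ok&(abs(Z-.125)<.006)&(X>.62)&(Y<.06),'box')
    rect(ok&(abs(Z-.100)<.005)&(Y<0)&(X>.53),'block')
    rect(ok&(abs(Z-.015)<.005),'base')
    b,g,rr=[im[...,i].astype(int) for i in range(3)]
    red=(rr>100)&(g<60)&(b<60)&ok
    m=red&(Y<-.15)&(Z<.12)&(Z>.08)&(X<.56)
    q=P[m]; 
    if len(q)>20:
        c=q.mean(0); u,s,vt=np.linalg.svd(q-c); a=vt[0]; tt=(q-c)@a; print('grip',len(q),c.round(4),a.round(3),'yaw',np.degrees(np.arctan2(-a[0],a[1])),tt.min(),tt.max())
```

```text
scene box 1438 ((835.0155029296875, -249.98785400390625), (104.1399917602539, 834.7789306640625), 26.9960994720459) z 0.1244
scene block 398 ((843.3802490234375, -324.39202880859375), (105.71279907226562, 704.1747436523438), 48.25330352783203) z 0.0987
scene block 100 ((910.2001953125, -322.9427185058594), (67.41899108886719, 633.9752197265625), 36.338218688964844) z 0.0988
scene base 284 ((827.918212890625, -202.61398315429688), (54.269561767578125, 926.99462890625), 28.20277214050293) z 0.0138
scene base 539 ((815.419921875, -247.63510131835938), (84.807373046875, 863.4794311523438), 41.68550109863281) z 0.0141
scene base 46 ((426.00146484375, -79.61396789550781), (47.45436096191406, 16.818342208862305), 76.95606994628906) z 0.0108
scene base 104 ((556.0701904296875, -66.42816162109375), (35.19960021972656, 142.89340209960938), 45.45786666870117) z 0.0142
scene base 539 ((819.8180541992188, -323.2130432128906), (93.26618957519531, 742.5107421875), 37.894317626953125) z 0.014
scene base 83 ((734.2606811523438, -78.91419982910156), (71.89522552490234, 23.528968811035156), 30.17229652404785) z 0.0131
grip 179 [ 0.5117 -0.2137  0.0985] [ 0.157 -0.988 -0.007] yaw -170.97170379601974 -0.039927112435366015 0.03693314816048943
side box 518 ((587.9076538085938, 489.0575256347656), (82.03082275390625, 1575.279052734375), 13.542476654052734) z 0.1242
side block 156 ((598.3401489257812, -113.65080261230469), (130.0203399658203, 48.17192840576172), 21.624643325805664) z 0.0975
side base 1877 ((494.02423095703125, 564.2006225585938), (169.9684600830078, 1385.9892578125), 8.95467472076416) z 0.014
side base 53 ((515.3341674804688, -15.964378356933594), (9.749483108520508, 232.2450408935547), 7.404694080352783) z 0.0156
grip 44 [ 0.508  -0.2071  0.0993] [-0.169  0.986 -0.005] yaw 9.714053477662887 -0.0372360191085702 0.04114649421126315
```

Run:
```python
from station import r
from h import *
for n in ('scene','side'):
    C=cam(r,n); d=np.load(n+'0.npy'); P=cloud(C,d); im=cv2.imread(f'pics/{n}0.png')
    ok=(d>0)&(P[...,0]>.4)&(P[...,0]<.85)&(P[...,1]>-.3)&(P[...,1]<.3)
    X=P[...,0];Y=P[...,1];Z=P[...,2]
    def rect(m,nm):
        k,L,st,ce=cv2.connectedComponentsWithStats(m.astype(np.uint8),connectivity=4)
        for i in range(1,k):
            if st[i,4]>30:
                q=P[L==i][:,:2].astype(np.float32)*1000; a=cv2.minAreaRect(q); print(n,nm,st[i,4],np.round(a[0],1),np.round(a[1],1),round(a[2],1), 'z',np.median(Z[L==i]).round(4))
    rect(ok&(abs(Z-.125)<.003)&(X>.62)&(Y<.06),'box')
    rect(ok&(abs(Z-.100)<.003)&(Y<0)&(X>.53),'block')
    rect(ok&(abs(Z-.015)<.003),'base')
    b,g,rr=[im[...,i].astype(int) for i in range(3)]
    red=(rr>60)&(rr>2.5*g)&(rr>2.5*b)&ok
    rect(red&(Z>.148)&(Z<.154)|red&(Z>.115)&(Z<.154),'rack')
    rect(red&(abs(Z-.124)<.003),'racktop')
    dark=(im.max(-1)<55)&ok&(Z>.105)&(Z<.149)&(X<.54)&(Y>0)
    q=P[dark]; print('knob',len(q),np.median(q,0).round(4),q.min(0).round(4),q.max(0).round(4))
```

```text
scene box 1220 [715.2 -25.3] [ 78.5 117.3] 9.9 z 0.1247
scene block 349 [ 607.1 -119.6] [123.2  21.6] 9.5 z 0.099
scene base 252 [622.7 162.5] [48.2 74.7] 10.1 z 0.014
scene base 486 [552.7  12.3] [100.2 127.5] 8.0 z 0.014
scene base 83 [527.3 -47.2] [27.1 51.4] 60.6 z 0.0141
scene base 464 [657.3 -69.4] [131.6  76.9] 85.4 z 0.0143
scene base 34 [747.4 -79.1] [35.3  7.9] 22.6 z 0.0147
scene rack 1098 [577.7  66.1] [ 81.9 121.6] 9.2 z 0.1423
scene racktop 293 [577.6  66.1] [ 81.9 121.5] 9.4 z 0.1235
knob 75 [0.4963 0.086  0.1295] [0.4866 0.0793 0.1061] [0.5009 0.0973 0.1489]
side box 414 [713.7 -19.7] [ 77.4 120.1] 8.8 z 0.1248
side block 108 [ 599.1 -113.3] [109.5  26.7] 8.3 z 0.0991
side base 50 [525.2 -91. ] [16.  96.6] 11.8 z 0.0141
side base 258 [646.2  78.3] [ 26.4 271.4] 9.1 z 0.0142
side base 259 [495.7  97.2] [ 34.6 184.5] 3.0 z 0.0143
side base 1060 [570.6 116.1] [109.9 167.2] 7.5 z 0.0144
side rack 576 [575.3  72. ] [ 80.6 125.1] 9.1 z 0.1444
side racktop 189 [574.2  73.4] [ 78.7 120.9] 8.2 z 0.1241
knob 72 [0.4897 0.0987 0.1285] [0.484  0.0852 0.1055] [0.4981 0.105  0.1489]
```

Checks agree. The yaw is about 9.2°, the rack centre (0.577, 0.067) and the knob about (0.492, 0.090). The grip is about (0.509, −0.212, 0.094), so the pivot is about (0.6195, −0.194) and the origin (0.586, 0.015). The rack then lies at station x ≈ 0, y ≈ 0.0525, which puts the carriage at q ≈ 0.04 with 0.111 m to go. Moving to above the knob.

Request:
move_arm(gripper=[1,1,1,1,1,1,1,1], offset=[[0.0255,-0.0307,0],[0.0255,-0.0307,0],[0.0255,-0.0307,0],[0.0255,-0.0307,0],[0.0255,-0.0307,0],[0.0255,-0.0307,0],[0.0255,-0.0307,0],[0.0255,-0.0307,0]], rot=[[0,0,0],[0,0,0],[0,0,0],[0,0,0],[0,0,0],[0,0,0],[0,0,0],[0,0,0]])

```text
time_s: 0.77
ee_pos: [0.3385, -0.332, 0.2184]
tool_rot: [-180.0, 0.0, 20.0]
ft_force: [0.7, -0.5, 0.7]
grip_width: 0.998
```

Request:
move_arm(gripper=[1,1,1,1,1,1,1,1], offset=[[0.0255,-0.0307,0],[0.0255,-0.0307,0],[0.0255,-0.0307,0],[0.0255,-0.0307,0],[0.0255,-0.0307,0],[0.0255,-0.0307,0],[0.0255,-0.0307,0],[0.0255,-0.0307,0]], rot=[[0,0,0],[0,0,0],[0,0,0],[0,0,0],[0,0,0],[0,0,0],[0,0,0],[0,0,0]])

```text
time_s: 1.43
ee_pos: [0.4463, -0.0312, 0.2187]
tool_rot: [180.0, -0.0, 20.0]
ft_force: [0.4, -0.6, 0.6]
grip_width: 0.998
```

Request:
move_arm(gripper=[1,1,1,1,1,1,1], offset=[[0.0211,-0.0245,0],[0.0211,-0.0245,0],[0.0211,-0.0245,0],[0.0211,-0.0245,0],[0,0,0],[0,0,0],[0,0,0]], rot=[[0,0,0],[0,0,0],[0,0,0],[0,0,0],[0,0,5.4],[0,0,5.4],[0,0,0]])

```text
time_s: 2.02
ee_pos: [0.492, 0.0882, 0.2182]
tool_rot: [180.0, 0.1, 9.0]
ft_force: [-0.4, 0.5, 0.2]
grip_width: 0.997
```

Run:
```python
from station import r
from h import *
print(r.observe()['ee_pos'],r.observe()['tool_rot'],r.observe()['joint_pos'])
for n in ('wrist','scene'):
    C=cam(r,n)
    p,d=r.grab_frame(n); im=cv2.cvtColor(p,cv2.COLOR_RGB2BGR); cv2.imwrite(f'pics/{n}1.png',im)
    P=cloud(C,d); X,Y,Z=[P[...,i] for i in range(3)]
    dark=(im.max(-1)<60)&(d>0)&(Z>.105)&(Z<.153)&(X<.52)&(X>.46)&(Y>0.05)&(Y<.13)
    q=P[dark]; print(n,len(q))
    if len(q): print(np.median(q,0).round(4),q.min(0).round(4),q.max(0).round(4))
    q=P[dark&(Z>.148)]
    if len(q): print('top',len(q),q.mean(0).round(4),q.min(0).round(4),q.max(0).round(4))
```

```text
[0.49195962 0.08819822 0.21816927] [1.79999702e+02 5.49438043e-02 8.98222437e+00] [ 7.24066271e+00 -1.55580917e+01  1.03579046e+02 -1.96861091e-03
  9.20339553e+01  8.82583693e+01]
wrist 697
[0.4953 0.094  0.1495] [0.4841 0.0861 0.1054] [0.4995 0.1014 0.1524]
top 410 [0.492  0.0937 0.1502] [0.4841 0.0861 0.1481] [0.4989 0.1012 0.1524]
scene 93
[0.496  0.0859 0.1334] [0.485  0.0813 0.1055] [0.5013 0.096  0.1526]
top 20 [0.4934 0.0888 0.1495] [0.485  0.0815 0.1481] [0.5009 0.096  0.1526]
```

View pics/wrist1.png

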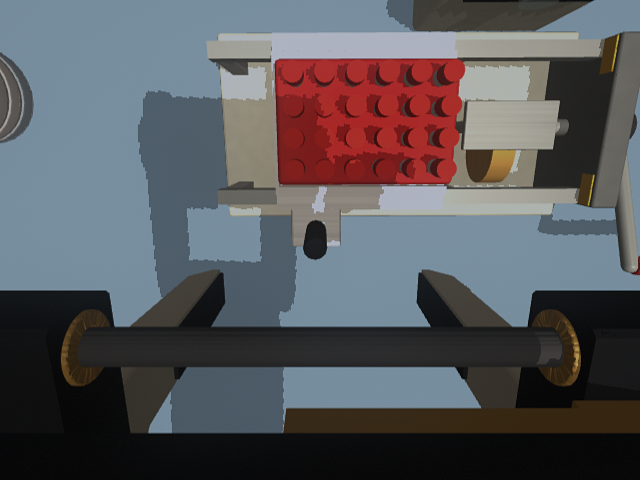

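The wrist picture shows the knob at (315,240), centred between the fingertips (222 and 418). Lowering and gripping.

Request:
move_arm(gripper=[1,1,1,1,-0.6,-0.7,-0.7,-0.7], offset=[[0,-0.003,0.036],[0,0,0.036],[0,0,0.036],[0,0,0],[0,0,0],[0,0,0],[0,0,0],[0,0,0]], rot=[[0,0,0],[0,0,0],[0,0,0],[0,0,0],[0,0,0],[0,0,0],[0,0,0],[0,0,0]], force=15)

```text
time_s: 2.78
ee_pos: [0.4925, 0.0907, 0.1129]
tool_rot: [180.0, -0.2, 9.2]
ft_force: [-0.3, -0.6, -0.8]
grip_width: 0.763
```

Request:
move_arm(gripper=[-1,-1,-1,-1,-1,-1,-1,-1], offset=[[0,0,0],[0,0,0],[0,0,0],[0,0,0],[0,0,0],[0,0,0],[0,0,0],[0,0,0]], rot=[[0,0,0],[0,0,0],[0,0,0],[0,0,0],[0,0,0],[0,0,0],[0,0,0],[0,0,0]], force=15)

```text
time_s: 3.45
ee_pos: [0.4916, 0.0907, 0.1106]
tool_rot: [-180.0, 0.0, 9.2]
ft_force: [0.6, 1.5, 0.2]
grip_width: 0.19
```

Request:
move_arm(gripper=[-1,-1,-1,-1,-1,-1,-1,-1], offset=[[0,0,0],[0,0.008,0],[0,0.015,0],[0,0.018,0],[0,0.018,0],[0,0.018,0],[0,0.015,0],[0,0.008,0]], rot=[[0,0,0],[0,0,0],[0,0,0],[0,0,0],[0,0,0],[0,0,0],[0,0,0],[0,0,0]], force=15)

```text
time_s: 4.12
ee_pos: [0.5078, -0.0096, 0.1106]
tool_rot: [180.0, -0.0, 9.1]
ft_force: [2.2, 3.1, -0.9]
grip_width: 0.168
```

Request:
move_arm(gripper=[-1,-1,-1,-1,-1,-1,-1,-1], offset=[[0,0.003,0],[0,0.003,0],[0,0.002,0],[0,0.002,0],[0,0.001,0],[0,0.001,0],[0,0.001,0],[0,0,0]], rot=[[0,0,0],[0,0,0],[0,0,0],[0,0,0],[0,0,0],[0,0,0],[0,0,0],[0,0,0]])

```text
time_s: 4.78
ee_pos: [0.5096, -0.0205, 0.1106]
tool_rot: [-180.0, 0.0, 9.2]
ft_force: [-0.0, 6.1, -0.4]
grip_width: 0.171
```

Request:
move_arm(gripper=[-1,-1,-1,-1,-1], offset=[[0,0.001,0],[0,0.001,0],[0,0.001,0],[0,0,0],[0,0,0]], rot=[[0,0,0],[0,0,0],[0,0,0],[0,0,0],[0,0,0]])

```text
time_s: 5.2
ee_pos: [0.5095, -0.0208, 0.1106]
tool_rot: [-179.6, 0.0, 9.3]
ft_force: [-4.5, 29.4, 3.0]
grip_width: 0.173
```

Run:
```python
from station import r
from h import *
print(r.observe()['ee_pos'],r.observe()['ft_force'])
for n in ('scene',):
    C=cam(r,n)
    p,d=r.grab_frame(n); im=cv2.cvtColor(p,cv2.COLOR_RGB2BGR); cv2.imwrite(f'pics/{n}2.png',cv2.resize(im[150:350,200:450],None,fx=3,fy=3))
```

```text
[ 0.50953598 -0.02082594  0.11055336] [-4.53359481 29.3670959   2.96653964]
```

View pics/scene2.png

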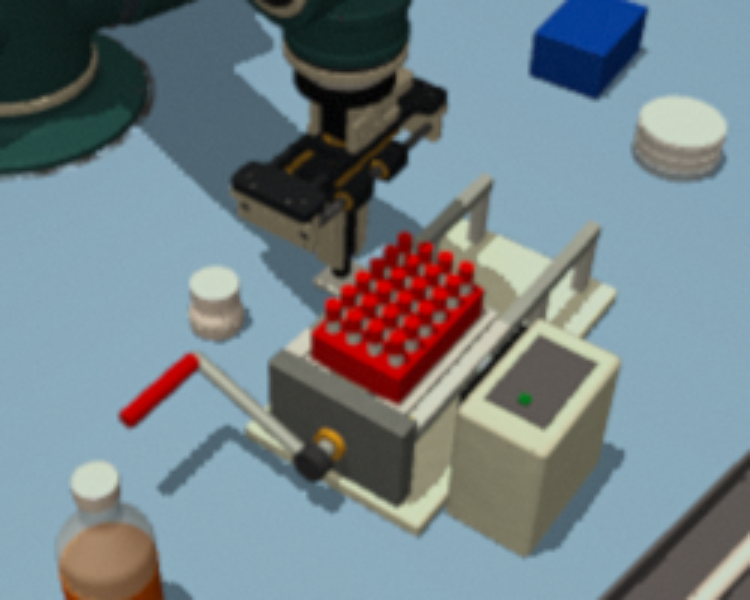

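The carriage is at the stop: 29 N with no further travel, and the picture shows the rack against the block, with the grip end at about (195,360). I ease the push off, open, and lift.

Request:
move_arm(gripper=[-1,-1,0.2,0.2,0.2,0.2,0.2,0.2], offset=[[0,-0.002,0],[0,-0.001,0],[0,0,0],[0,0,0],[0,0,0],[0,0,0],[0,0,0],[0,0,0]], rot=[[0,0,0],[0,0,0],[0,0,0],[0,0,0],[0,0,0],[0,0,0],[0,0,0],[0,0,0]])

```text
time_s: 5.92
ee_pos: [0.5096, -0.0211, 0.1107]
tool_rot: [180.0, 0.0, 9.2]
ft_force: [-0.4, 0.6, -0.5]
grip_width: 0.548
```

Request:
move_arm(gripper=[0.4,0.4,1,1,1,1,1,1], offset=[[0,0,-0.02],[0,0,-0.035],[0,0,-0.04],[0,0,-0.03],[0,0,0],[0,0,0],[0,0,0],[0,0,0]], rot=[[0,0,0],[0,0,0],[0,0,0],[0,0,0],[0,0,-7.1],[0,0,-7.1],[0,0,-7.1],[0,0,-7.1]])

```text
time_s: 6.58
ee_pos: [0.5096, -0.021, 0.2358]
tool_rot: [180.0, -0.0, 37.9]
ft_force: [0.1, 0.7, 0.2]
grip_width: 0.995
```

Request:
move_arm(gripper=[1,1,1,1,1,1,1,1], offset=[[0,0,0],[0,0,0],[0,0,0],[0,0,0],[0,0,0],[0,0,0],[0,0,0],[0,0,0]], rot=[[0,0,-6.8],[0,0,-6.8],[0,0,-6.8],[0,0,-6.8],[0,0,-6.8],[0,0,-6.8],[0,0,-6.8],[0,0,-6.8]])

```text
time_s: 7.25
ee_pos: [0.5096, -0.021, 0.2356]
tool_rot: [-180.0, 0.0, 92.3]
ft_force: [-0.1, 0.2, 0.6]
grip_width: 1.003
```

Request:
move_arm(gripper=[1,1,1,1,1,1,1,1], offset=[[0,0,0],[-0.0315,-0.005,0],[-0.0315,-0.005,0],[-0.0315,-0.005,0],[-0.0315,-0.005,0],[-0.0315,-0.005,0],[-0.0315,-0.005,0],[0,0,0]], rot=[[0,0,-6.9],[0,0,0],[0,0,0],[0,0,0],[0,0,0],[0,0,0],[0,0,0],[0,0,0]])

```text
time_s: 7.92
ee_pos: [0.5087, -0.2165, 0.2352]
tool_rot: [-179.9, 0.0, 98.7]
ft_force: [-0.3, 0.1, 0.5]
grip_width: 1.001
```

Run:
```python
from station import r
from h import *
print(r.observe()['ee_pos'],r.observe()['tool_rot'],r.observe()['joint_pos'].round(1))
for n in ('wrist','scene'):
    C=cam(r,n)
    p,d=r.grab_frame(n); im=cv2.cvtColor(p,cv2.COLOR_RGB2BGR); cv2.imwrite(f'pics/{n}3.png',im)
    P=cloud(C,d); X,Y,Z=[P[...,i] for i in range(3)]
    b,g,rr=[im[...,i].astype(int) for i in range(3)]
    m=(rr>60)&(rr>2.5*g)&(rr>2.5*b)&(d>0)&(Z>.07)&(Z<.12)&(X<.56)&(X>.45)&(Y<-.14)&(Y>-.3)
    q=P[m]; print(n,len(q))
    if len(q)>20:
        c=q.mean(0); u,s,vt=np.linalg.svd(q-c,full_matrices=False); a=vt[0]; a*=np.sign(a[1]); t=(q-c)@a
        print('grip',c.round(4),a.round(3),'yaw',np.degrees(np.arctan2(-a[0],a[1])).round(2),t.min().round(4),t.max().round(4),q[:,2].max())
        print(cv2.minAreaRect((q[:,:2]*1000).astype(np.float32)))
    m=(rr>60)&(rr>2.5*g)&(rr>2.5*b)&(d>0)&(Z>.115)&(Z<.16)&(X>.5)&(Y<.05)&(Y>-.2)
    q=P[m]
    if len(q)>50: print('rack',cv2.minAreaRect((q[:,:2]*1000).astype(np.float32)),q[:,2].max())
```

```text
[ 0.50865958 -0.21650919  0.23516959] [-1.79943161e+02  3.83610661e-02  9.87062480e+01] [-25.7  -8.9  96.4  -0.1  92.5 -34.4]
wrist 1573
grip [ 0.5074 -0.2068  0.0992] [-0.159  0.987  0.002] yaw 9.15 -0.0394 0.0364 0.1024200648134806
((507.4652099609375, -208.37106323242188), (14.476184844970703, 75.78455352783203), 8.987318992614746)
rack ((598.3864135742188, -70.377197265625), (81.4684066772461, 61.315486907958984), 8.617222785949707) 0.1531531761276963
scene 183
grip [ 0.5116 -0.2137  0.0985] [-0.154  0.988  0.011] yaw 8.84 -0.0369 0.0423 0.10353563479507533
((510.4743347167969, -211.1106719970703), (13.827244758605957, 79.17809295654297), 7.265022277832031)
rack ((596.4332885742188, -44.786643981933594), (80.32701110839844, 122.9204330444336), 9.293769836425781) 0.15434919145457238
```

View pics/wrist3.png

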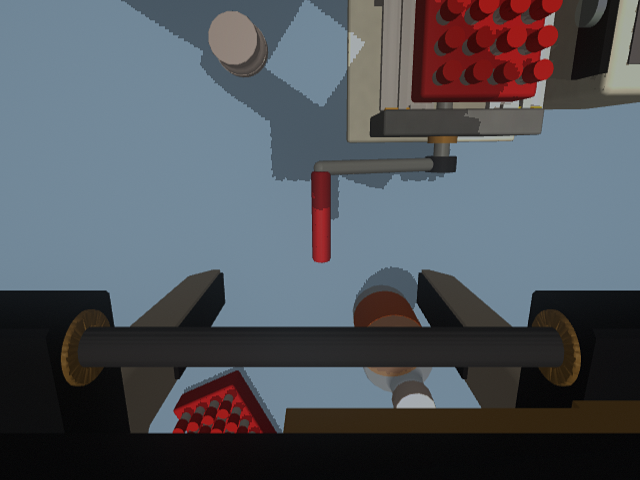

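View pics/scene3.png

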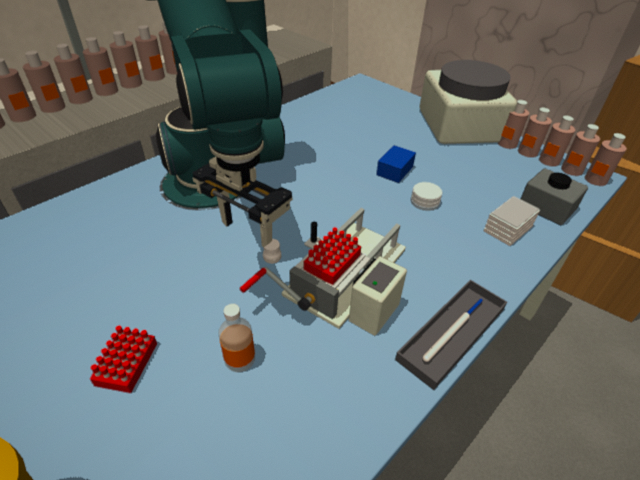

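The wrist picture shows the grip bar upright in the image at x≈321, y 172–262, centred between the fingertips (222/418). Its yaw is 9.1°, and the bottle is well behind. Lowering over the grip and closing.

Request:
move_arm(gripper=[1,1,1,1,1,1,-1,-1], offset=[[0.0065,0,0],[0,0,0.035],[0,0,0.038],[0,0,0.038],[0,0,0.033],[0,0,0.017],[0,0,0],[0,0,0]], rot=[[0,0,-0.4],[0,0,0],[0,0,0],[0,0,0],[0,0,0],[0,0,0],[0,0,0],[0,0,0]], force=15)

```text
time_s: 8.68
ee_pos: [0.5082, -0.2046, 0.0749]
tool_rot: [-180.0, -0.0, 99.4]
ft_force: [0.3, 0.2, -0.2]
grip_width: 0.904
```

Request:
move_arm(gripper=[-1,-1,-1,-1,-1,-1,-1,-1], offset=[[0,0,0],[0,0,0],[0,0,0],[0,0,0],[0,0,0],[0,0,0],[0,0,0],[0,0,0]], rot=[[0,0,0],[0,0,0],[0,0,0],[0,0,0],[0,0,0],[0,0,0],[0,0,0],[0,0,0]])

```text
time_s: 9.35
ee_pos: [0.5081, -0.2059, 0.0747]
tool_rot: [-180.0, -0.0, 99.3]
ft_force: [0.4, -0.0, 0.2]
grip_width: 0.335
```

Request:
move_arm(gripper=[-1,-1,-1,-1,-1], offset=[[0,0,0],[0,0,0],[0,0,0],[0,0,0],[0,0,0]], rot=[[0,0,0],[0,0,0],[0,0,0],[0,0,0],[0,0,0]])

```text
time_s: 9.77
ee_pos: [0.5073, -0.2061, 0.0745]
tool_rot: [-179.9, -0.0, 99.3]
ft_force: [-8.7, -1.8, 3.3]
grip_width: 0.166
```

Gripped: opening 0.166 ≈ 15.4 mm against the 16 mm bar. Swinging the lever along its arc, tool kept vertical.

Request:
move_arm(gripper=[-1,-1,-1,-1,-1,-1,-1,-1], offset=[[0,0.0049,-0.0109],[0,0.006,-0.0104],[0,0.007,-0.0098],[0,0.0079,-0.009],[0,0.0088,-0.0082],[0,0.0096,-0.0073],[0,0.0102,-0.0063],[0,0.0108,-0.0052]], rot=[[0,0,0],[0,0,0],[0,0,0],[0,0,0],[0,0,0],[0,0,0],[0,0,0],[0,0,0]])

```text
time_s: 10.43
ee_pos: [0.5721, -0.1962, 0.1434]
tool_rot: [-179.9, 0.1, 99.2]
ft_force: [-11.2, -4.6, 10.0]
grip_width: 0.167
```

Request:
move_arm(gripper=[-1,-1,-1,-1,-1,-1], offset=[[0,0.0113,-0.0035],[0,0.0116,-0.0025],[0,0.0119,-0.0015],[0,0.009,-0.0005],[0,0,0],[0,0,0]], rot=[[0,0,0],[0,0,0],[0,0,0],[0,0,0],[0,0,0],[0,0,0]])

```text
time_s: 10.93
ee_pos: [0.6161, -0.1889, 0.1505]
tool_rot: [180.0, 0.1, 99.3]
ft_force: [-3.6, -4.7, 7.7]
grip_width: 0.167
```

Run:
```python
from station import r
from h import *
s=r.observe();print(s['ee_pos'],s['tool_rot'],s['ft_force'],s['joint_pos'].round(1))
for n in ('wrist','scene','side'):
    C=cam(r,n)
    p,d=r.grab_frame(n); im=cv2.cvtColor(p,cv2.COLOR_RGB2BGR)
    cv2.imwrite(f'pics/{n}4.png',im if n=='wrist' else cv2.resize(im[150:350,200:450] if n=='scene' else im[150:350,200:450],None,fx=3,fy=3,interpolation=cv2.INTER_CUBIC))
    P=cloud(C,d); X,Y,Z=[P[...,i] for i in range(3)]
    b,g,rr=[im[...,i].astype(int) for i in range(3)]
    red=(rr>60)&(rr>2.5*g)&(rr>2.5*b)&(d>0)
    m=red&(Z>.14)&(Z<.19)&(Y<-.14)&(Y>-.26)&(X>.5)&(X<.7)
    q=P[m]; print(n,len(q))
    if len(q)>5: print('grip',q.mean(0).round(4),q.min(0).round(4),q.max(0).round(4))
    m=red&(Z>.11)&(Z<.18)&(X>.5)&(Y<.05)&(Y>-.13)
    q=P[m]
    if len(q)>50: print('rack',np.round(cv2.minAreaRect((q[:,:2]*1000).astype(np.float32))[0],1),np.percentile(q[:,2],[50,90,97,99]).round(4))
```

```text
[ 0.61614119 -0.18886484  0.15049603] [1.79994117e+02 7.49233808e-02 9.92818152e+01] [-3.61261199 -4.72848924  7.68020033] [-19.3   4.3  91.4  -0.1  84.2 -28.6]
wrist 4530
grip [ 0.6151 -0.1832  0.1757] [ 0.6033 -0.2296  0.1699] [ 0.6291 -0.1518  0.1791]
rack [600.2 -80.8] [0.136  0.1616 0.1622 0.1626]
scene 138
grip [ 0.6219 -0.2121  0.175 ] [ 0.609  -0.2325  0.1679] [ 0.6307 -0.1842  0.1798]
rack [599.4 -44.3] [0.1498 0.1615 0.1625 0.1633]
side 35
grip [ 0.6155 -0.1915  0.1754] [ 0.6048 -0.2295  0.1708] [ 0.6254 -0.156   0.1792]
rack [593.5 -36.4] [0.1531 0.1619 0.163  0.1636]
```

View pics/wrist4.png

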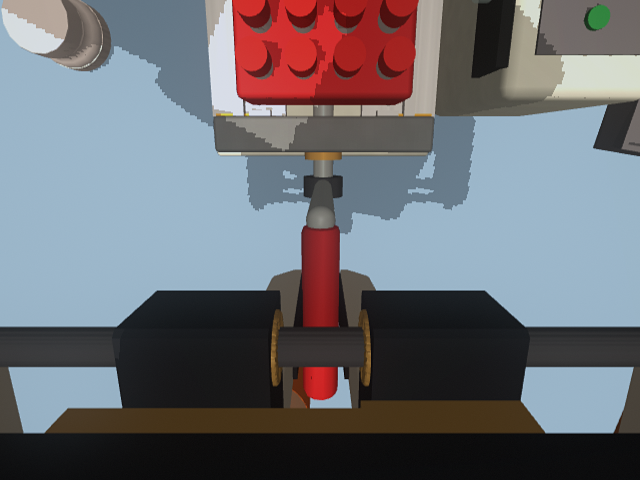

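View pics/scene4.png

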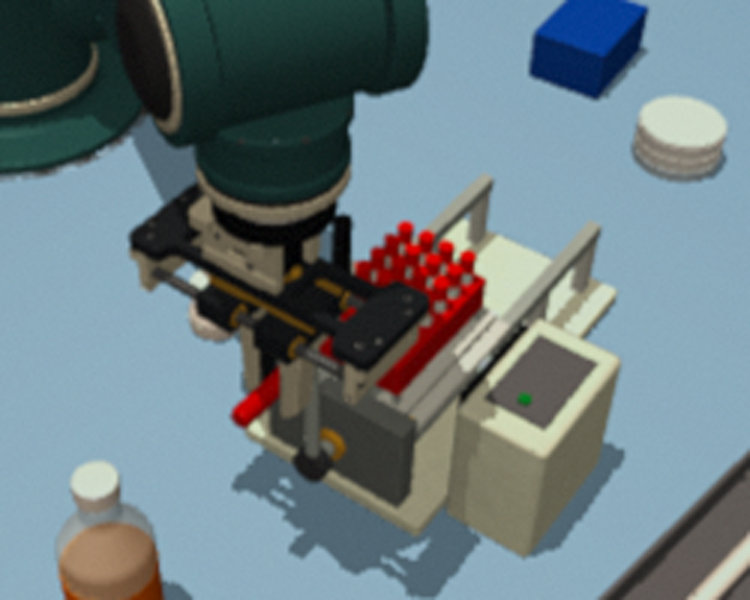

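View pics/side4.png

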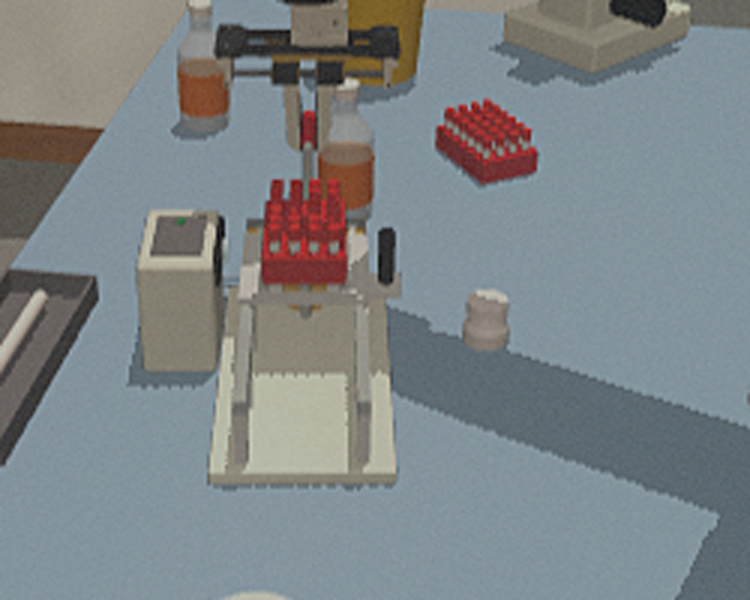

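The pictures show the lever almost upright: the hub is at (323,187) and the bar at x≈321 in the wrist view. The rack has risen about 11 mm (vial tops at 0.162 instead of 0.151). Checking the residual tilt in station x.

```bash
cat > m.py <<'E'
from station import r
from h import *
s=r.observe();print(s['time_s'],s['ee_pos'],s['ft_force'],s['grip_width'])
ex=np.array([np.cos(np.radians(9.2)),np.sin(np.radians(9.2)),0])
print('tcp sx',s['ee_pos']@ex)
C=cam(r,'wrist'); p,d=r.grab_frame('wrist'); im=cv2.cvtColor(p,cv2.COLOR_RGB2BGR)
P=cloud(C,d); S=P@ex; Z=P[...,2]
b,g,rr=[im[...,i].astype(int) for i in range(3)]
red=(rr>60)&(rr>2.5*g)&(rr>2.5*b)
for v in (235,250,265):
    u=np.where(red[v,280:360])[0]+280; print('grip row',v,u.min(),u.max(),'ray sx at .170', (ray(C,u.min()-.5,v,.170)@ex+ray(C,u.max()+.5,v,.170)@ex)/2, Z[v,(u.min()+u.max())//2])
for v in range(158,196,4):
    print(v,[tuple(im[v,u]) [1] for u in range(296,350,3)], np.round(Z[v,296:350:6],3))
for v in range(180,196,4):
    m=np.where((im[v,295:352].max(-1)<70)&(Z[v,295:352]>.03))[0]+295
    if len(m): print('hub row',v,m.min(),m.max(),'sx at .05:',(ray(C,m.min()-.5,v,.05)@ex+ray(C,m.max()+.5,v,.05)@ex)/2,np.nanmedian(Z[v,m]), 'width',ray(C,m.max()+.5,v,.05)@ex-ray(C,m.min()-.5,v,.05)@ex)
# rest of shaft above block: 
for v in range(120,150,6):
    m=np.where((abs(Z[v]-.099)<.004))[0]; 
    if len(m): print('block',v,m.min(),m.max(),(S[v,m.min()]+S[v,m.max()])/2, S[v,m.max()]-S[v,m.min()])
C=cam(r,'scene'); p,d=r.grab_frame('scene'); P=cloud(C,d); im=p[...,::-1].astype(int)
red=(im[...,2]>60)&(im[...,2]>2.5*im[...,1])&(im[...,2]>2.5*im[...,0])&(d>0)
q=P[red&(P[...,2]>.11)&(P[...,2]<.18)&(P[...,0]>.5)&(P[...,1]<.05)&(P[...,1]>-.13)]
print('rack top',np.percentile(q[:,2],[90,97]).round(4), 'sx mid',((q@ex).min()+(q@ex).max())/2,(q@ex).max()-(q@ex).min())
E
python3 m.py
```

```text
11.0833 [ 0.61583094 -0.18888673  0.15053762] [-3.76717738 -3.53826477  6.47682654] 0.16488963998728368
tcp sx 0.5777096247115177
grip row 235 302 338 ray sx at .170 0.5775707571067425 0.17643978074874087
grip row 250 302 338 ray sx at .170 0.5775733427362861 0.1770503408612383
grip row 265 302 338 ray sx at .170 0.5775759828566958 0.1777581810780603
158 [np.uint8(121), np.uint8(121), np.uint8(120), np.uint8(73), np.uint8(86), np.uint8(101), np.uint8(106), np.uint8(110), np.uint8(114), np.uint8(125), np.uint8(117), np.uint8(112), np.uint8(108), np.uint8(102), np.uint8(90), np.uint8(72), np.uint8(119), np.uint8(120)] [-0.001 -0.001  0.057  0.061  0.063  0.061  0.061  0.057 -0.   ]
162 [np.uint8(121), np.uint8(121), np.uint8(120), np.uint8(122), np.uint8(121), np.uint8(122), np.uint8(85), np.uint8(111), np.uint8(123), np.uint8(148), np.uint8(121), np.uint8(113), np.uint8(89), np.uint8(121), np.uint8(119), np.uint8(120), np.uint8(120), np.uint8(120)] [-0.002 -0.001  0.     0.052  0.056  0.056  0.054 -0.001 -0.001]
166 [np.uint8(121), np.uint8(121), np.uint8(121), np.uint8(121), np.uint8
[... 2618 characters left out ...]
1565134 0.061322748559861195 width 0.0279250291829628
hub row 184 304 342 sx at .05: 0.5797184969027996 0.05958505201468328 width 0.027999155959882227
hub row 188 304 342 sx at .05: 0.5797253931748207 0.05885357152961854 width 0.028073677322154267
hub row 192 304 342 sx at .05: 0.5797323262650853 0.05892529824105869 width 0.028148596428821504
block 120 214 434 0.5799215923854004 0.12414626566847076
block 126 214 433 0.5795224646268091 0.12390450569546119
block 132 215 433 0.5798553839160724 0.12368535667935676
block 138 215 433 0.5799782725116114 0.12416158066946392
block 144 216 432 0.5801359038834295 0.12337966274527623
rack top [0.1614 0.1626] sx mid 0.5845183938718514 0.07538356953496195
```

Hub, shaft and end block all give the pivot at station-x line 0.5798, and the grip is at 0.5776. So it needs 2.2 mm more (about 1°).

Request:
move_arm(gripper=[-1,-1,-1,-1,-1,-1], offset=[[0,0.0012,0],[0,0.001,0],[0,0,0],[0,0,0],[0,0,0],[0,0,0]], rot=[[0,0,0],[0,0,0],[0,0,0],[0,0,0],[0,0,0],[0,0,0]])

```text
time_s: 11.68
ee_pos: [0.6177, -0.1886, 0.1505]
tool_rot: [-180.0, 0.1, 99.3]
ft_force: [-4.7, -3.6, 6.8]
grip_width: 0.163
```

```bash
python3 m.py | grep -v uint8
```

```text
11.6833 [ 0.61772789 -0.18858558  0.15054207] [-4.65765494 -3.56112706  6.82123608] 0.16263337286485724
tcp sx 0.5796303142316503
grip row 235 302 338 ray sx at .170 0.5794938643264158 0.177638334585389
grip row 250 302 338 ray sx at .170 0.5794957170573611 0.17743499231250023
grip row 265 302 338 ray sx at .170 0.5794976088048738 0.17674487037297898
hub row 180 302 339 sx at .05: 0.5797830699642094 0.06141775112539852 width 0.027209172652573388
hub row 184 302 339 sx at .05: 0.5797848495327604 0.060085164235360394 width 0.02728138195357588
hub row 188 302 339 sx at .05: 0.5797866385770576 0.059212079147399954 width 0.027353975540991615
hub row 192 302 339 sx at .05: 0.5797884371729867 0.05929331930344972 width 0.027426956490671617
block 120 211 431 0.5800904548811656 0.12341482527087078
block 126 211 430 0.5798618536059922 0.1233579525238846
block 132 211 430 0.579745473731395 0.124570569012323
block 138 212 429 0.5794661562570809 0.12338095796927517
block 144 212 429 0.5798009924137861 0.12442153282143398
rack top [0.1613 0.1622] sx mid 0.5844052282592662 0.07508628682368923
```

Request:
move_arm(gripper=[-1,-1,-1,-1,-1,-1,-1,-1], offset=[[0,0.0003,0],[0,0,0],[0,0,0],[0,0,0],[0,0,0],[0,0,0],[0,0,0],[0,0,0]], rot=[[0,0,0],[0,0,0],[0,0,0],[0,0,0],[0,0,0],[0,0,0],[0,0,0],[0,0,0]])

```text
time_s: 12.45
ee_pos: [0.6179, -0.1886, 0.1505]
tool_rot: [-180.0, 0.1, 99.3]
ft_force: [-6.2, -3.7, 7.3]
grip_width: 0.163
```

```bash
python3 m.py | grep -E 'tcp|row 250|hub row 184|rack|^1'
python3 - <<'E'
from station import r
from h import *
C=cam(r,'side'); p,d=r.grab_frame('side'); im=p[...,::-1]; P=cloud(C,d); X,Y,Z=[P[...,i] for i in range(3)]
cv2.imwrite('pics/side5.png',im)
dark=(im.max(-1)<55)&(Z>.105)&(Z<.149)&(X<.54)&(X>.46)&(Y>-.08)&(Y<.05)
q=P[dark]; print('knob side view',len(q),np.median(q,0).round(4))
a=cv2.imread('pics/side0.png'); df=cv2.absdiff(a,np.ascontiguousarray(im)).max(-1)
for nm,(x0,y0,x1,y1) in dict(jar=(350,240,375,270),spare=(340,178,382,215),dish=(260,340,310,395),tip=(325,360,385,435),bottle=(303,180,328,225)).items(): print(nm,np.median(df[y0:y1,x0:x1]))
E
```

```text
12.45 [ 0.61790934 -0.18859613  0.15052683] [-6.22880634 -3.7192863   7.29746733] 0.1634183261402595
tcp sx 0.5798077472836828
grip row 250 302 338 ray sx at .170 0.5797098426723197 0.17719672195309555
158 [np.uint8(121), np.uint8(121), np.uint8(87), np.uint8(85), np.uint8(100), np.uint8(106), np.uint8(110), np.uint8(115), np.uint8(126), np.uint8(117), np.uint8(113), np.uint8(108), np.uint8(101), np.uint8(90), np.uint8(69), np.uint8(120), np.uint8(119), np.uint8(120)] [-0.     0.051  0.059  0.062  0.063  0.061  0.059  0.054  0.   ]
162 [np.uint8(121), np.uint8(120), np.uint8(121), np.uint8(120), np.uint8(120), np.uint8(81), np.uint8(111), np.uint8(122), np.uint8(144), np.uint8(122), np.uint8(112), np.uint8(90), np.uint8(121), np.uint8(120), np.uint8(120), np.uint8(120), np.uint8(120), np.uint8(120)] [-0.001  0.     0.     0.054  0.055  0.056  0.    -0.001 -0.   ]
166 [np.uint8(121), np.uint8(121), np.uint8(121), np.uint8(120), np.uint8(121), np.uint8(81), np.uint8(112), np.uint8(122), np.uint8(144), np.uint8(122), np.uint8(112), np.uint8(89), np.uint8(121), np.uint8(120), np.uint8(12
[... 1982 characters left out ...]
(38), np.uint8(123), np.uint8(120), np.uint8(121)] [-0.001  0.053  0.06   0.115  0.122  0.116  0.061  0.054 -0.001]
194 [np.uint8(146), np.uint8(123), np.uint8(38), np.uint8(44), np.uint8(47), np.uint8(72), np.uint8(73), np.uint8(72), np.uint8(73), np.uint8(74), np.uint8(73), np.uint8(73), np.uint8(47), np.uint8(45), np.uint8(38), np.uint8(122), np.uint8(121), np.uint8(121)] [-0.001  0.054  0.06   0.131  0.14   0.133  0.06   0.055 -0.002]
hub row 184 301 339 sx at .05: 0.5796149832741984 0.060144905695548756 width 0.02799876925431044
rack top [0.1614 0.1624] sx mid 0.5846977410265447 0.07557683686715855
knob side view 62 [ 0.5092 -0.0133  0.1267]
jar 7.0
spare 5.0
dish 6.0
tip 6.0
bottle 7.0
```

View pics/side5.png

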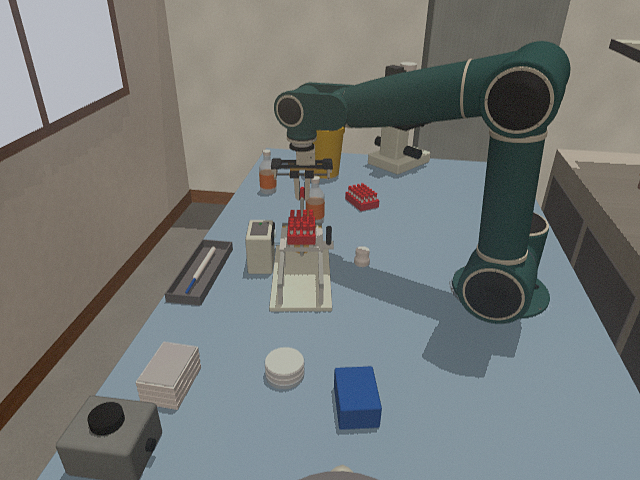

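The lever is upright: grip 0.5797 against pivot 0.5796–0.5798. The knob is still at its stop position (face at −0.0133, axis about −0.021), and the bystanders have not moved. Handing in.

```bash
python3 -c "
from station import r
print(r.hand_in())"
```

```text
the job is handed in; nothing more can be done
None
```

The carriage is against the stop, and the arm is holding the lever upright. I handed the job in at about 12.5 s, still gripping with 15 N; no verdict was reported.

- **Carriage:** I gripped the knob and slid it about 111 mm. At the end it took 29 N with no further travel. Only then did I release it and go to the lever; a later look put the knob within 1 mm of the same place.
- **Lever:** At the last check the grip was within about 0.1–0.2 mm of straight above the pivot, across the lever's swing. That is about 0.1° by the wrist camera. My first stop was about 1° short, so I nudged it 2.5 mm further.
- **Rack:** The vial tops went from about 151 mm to 162 mm, which fits the expected 11 mm lift.
- **Bystanders:** The jar, bottle, dishes, tip box and spare rack look unchanged in the side picture.
- **Disagreements:** The scene camera put the raised rack about 5 mm off the pivot line. The gripper was hiding part of the rack, so I did not use that figure. Earlier estimates of the pivot differed by about 2 mm, so I used the hub and end block as the wrist camera saw them.
- **Residual force:** The lever still presses on the tool with about 6 to 7 N sideways and 7 N upwards; both held steady.

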